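# Jack up the drawer chest and hold it

## Task

Raise the front of the small drawer chest with the toe jack: stand the jack flat on the bench with its saddle centred under the steel lift shoe that is marked by a bolt head on top (not under the plain wooden lugs), and let go of it while the chest still stands on its feet. Then pump: press the jack's handle fully down once to break the feet loose, let it spring all the way back up, then press it fully down again and finish like that, still holding the handle down with the fingers, the front of the chest carried by the jack alone. Leave the other things on the bench where they are.

Things in the scene. Friction and masses are not known exactly. Their poses are not given: they have to be found in the camera images.
- jack: toe jack, loose, about 0.8 kg. Origin: underside of its base plate, below the middle of its upright post; z up, +x towards the saddle, -x towards the handle. Base plate 235 x 70 x 8 mm, from x = -125 to +110 mm. Centre of mass within 8 mm of the post's axis.
- jack_post_top (a point): centre of the top of the jack's dark steel post, 36 x 36 mm square, top 95 mm above the bench. Grip the post across its y faces in the top 35 mm, which are free. The saddle stands 80 mm ahead of the post (+x of the jack), the handle rises behind it.
- jack_saddle: the jack's saddle, a round steel disc 32 mm wide on a 30 mm wide arm from the post. Origin: centre of its top face, at (80, 0, 40) mm in the jack's frame with the handle up. It moves straight up 58.3 mm per rad of handle travel, 28 mm at full stroke. Nothing locks it: it sinks back as the handle comes up.
- jack_handle (a joint): pump handle angle in rad: 0 = up (at rest, sprung), 0.48 = fully down at its stop. It is hinged on a cross pin at (-18, 0, 50) mm in the jack's frame and slopes 0.5 rad above level at 0, 0.02 rad above level when fully down. It springs back when let go; pressing it down under the chest takes about 5 to 14 N at the paddle.
- handle_paddle: rubber-covered paddle at the handle's end, 50 mm along the handle, 40 mm wide, 14 mm thick. Origin: its centre, 100 mm from the hinge pin; its x axis runs along the handle, its z axis out of the upper face. Press it from above. Its centre stands 98 mm above the bench when up, 52 mm when fully down; it moves in an arc about the pin.
- chest (a joint): tilt of the chest in rad: 0 = standing on its feet, grows as its front is raised about its back edge, where it is hinged to a cleat fixed to the bench. Full stroke of a well set jack gives about 0.08. It falls back by its own weight.
- chest_base: fixed cleat of the wooden drawer chest. Chest: 200 mm deep, 360 wide, 182 high, underside 35 above the bench. Origin: on the bench below the middle of the standing chest's front face; +x from front to back, z up. Hinge at x = 200, z = 30 mm. Drawer pulls stick out 18 mm. Two plain wooden lugs (36 wide, 45 out) sit on the front 150 mm either side of the middle.
- lift_shoe: marked lift point: steel shoe 50 mm wide on the chest's front, within 60 mm of its middle, bolt head (18 wide, 12 high) on top, round pad 44 wide below. Origin: centre of the pad's underside, 30 mm before the front face, 50 mm above the bench when the chest stands (saddle passes under with 10 mm to spare). Axes as the chest's (+x into the chest). Tips with the chest; does not slide by hand.
- screw_jar: bystander, leave it alone: small lidded glass screw jar, 44 mm wide, 60 high, standing beside the lifting place. Origin: its underside.
- offcut: bystander, leave it alone: wooden offcut 50 x 40 x 30 mm lying beside the lifting place. Origin: its underside.
- glue: bystander, leave it alone: white glue bottle, 56 mm wide, 110 high. Origin: its underside.
- mallet: bystander, leave it alone: hammer lying on the bench. Origin: its underside.
- loose_drawer: bystander, leave it alone: small open wooden drawer 100 x 80 x 50 mm. Origin: its underside.
- brush: bystander, leave it alone: brush lying on the bench. Origin: its underside.
- wax_tin: bystander, leave it alone: low round tin, 72 mm wide, 35 high. Origin: its underside.

How it is judged (in metres and radians):
On the way, in this order (a step that is already met when the one before it is completed fails the run):
1. the jack stands flat, let go, its saddle under the middle of the lift shoe, the chest still down (horizontal distance between jack_saddle and lift_shoe below 0.015 m and angle between jack's own z axis and vertical below 0.08 rad and height (world z) of jack below 0.004 m and value of joint chest below 0.01 rad and value of joint jack_handle below 0.08 rad and contact force between the fingers and jack below 0.3 N), for 0.2 s.
2. first stroke: handle down, the chest's front raised on the saddle (value of joint jack_handle above 0.38 rad and value of joint chest above 0.042 rad and contact force between jack_saddle and lift_shoe above 2 N and horizontal distance between jack_saddle and lift_shoe below 0.02 m and angle between jack's own z axis and vertical below 0.08 rad), for 0.1 s.
3. handle back up, chest back on its feet (value of joint jack_handle below 0.08 rad and value of joint chest below 0.01 rad), for 0.1 s.
At the end, for the whole second after the job is handed in: The handle is held down by the fingers (over 0.38 of 0.48 rad, over 1.5 N on the paddle), the chest is tilted over 0.042 rad and rests on the saddle (over 2 N), the saddle is within 20 mm of the middle of the lift shoe (15 mm when set), the jack stands flat, and the robot does not touch the chest (all of step 2 and height (world z) of jack below 0.004 m and contact force between the fingers and handle_paddle above 1.5 N and contact force between each of the arm, the fingers and chest_base below 0.5 N); the arm keeps its last pose, push and grip.
It fails at once if the jack is tipped over (angle between jack's own z axis and vertical above 0.5 rad).
It fails at once if another thing on the bench is shoved away (over 30 mm) (distance of any of screw_jar, offcut, glue, mallet, loose_drawer, brush, wax_tin from where it was at the start of the episode above 0.03 m).
It also fails if it takes over 50 s, if anything falls off the work surface, if the arm or the gripper's body presses on something with over 40 N, if the wrist force passes 120 N, or if a joint passes its speed limit or range.

## Robot

A 7-joint arm with a two-finger parallel gripper is mounted at the origin on the work surface. World frame = base frame: x ahead of the robot, y to its left, z up, the work surface at z = 0. Lengths are in m, angles in degrees, forces in N, time in s.
With the tool pointing down it reaches from about 0.425 to 0.875 m from the base axis. Payload 4.7 kg.
Tool frame: the origin (TCP) lies between the finger pads; the fingertips stand 19 mm ahead of it and the grasp point (between the pads) is the TCP; x points along the fingers, z is the direction in which the jaws open and shut, and the axes are right-handed (so a half turn about x gives the same grasp; the last joint's range is limited). The gripper opens to 87 mm and grips with 3 to 60 N. Pads are 19 mm wide; open, the fingers measure 117 mm over their backs; the gripper's body (75 mm by 190 mm) begins 51 mm behind the grasp point.
Start: joints at [69.907, 18.392, -4.016, 83.108, 1.295, 78.541, -3.26], TCP at [0.232, -0.607, 0.242] pointing down, gripper open.
Joint ranges: [-163.93, 163.93], [-17.29, 119.83], [-79.2, 71.16], [3.27, 140.29], [-89.18, 269.18], [5.43, 117.66], [-154.24, 154.24]. Speed limits (degrees/s): [147.25, 147.25, 180, 180, 180, 180, 180].

## Interface

Orientations are given as [roll, pitch, yaw] about the fixed x, y, z axes, in that order (R = Rz(yaw) Ry(pitch) Rx(roll)).
In Python, from cell import monitor, read_camera, camera_model, env, regions_of gives the robot as it stands. The module is installed in compiled form; this text tells all that it offers.
- The arm moves only by the tool step_arm, never from a script. Its argument "deltas" is a list of rows, each a list of 5 numbers: the gripper's target within -1 to 1 (fully open at 1, half-way at 0, shut at -1), then the shift along the tool's x, y, z in m, then the turn about the tool's x in degrees. A call has 1 to 12 rows; each row is the pose to reach, as a shift and turn from the pose commanded when the call began, along the tool's axes at that moment; what a row does not reach only later rows make up. A row lasts 1/8 s, in which the tool goes at most 62.5 mm and 10.7 degrees, less where a joint would pass 70% of its speed; a pose out of reach is approached as far as the arm can. A call with a gripper value outside its range is refused whole. The fingers move at their own pace and stop on an object; "newtons" is the grip in N (left out, the last holds). Time passes only in rows, so rows that repeat a pose let the fingers close. It gives the time, the measured TCP pose, the force and the opening at its end, in the units of the state.
- monitor.get_obs(): the state, without advancing time (a new reading comes with each control period).
- read_camera(name): name is "scene" or "top" or "wrist"; returns (picture, depth): 400x640x3 uint8, red, green, blue; 400x640 float32, m along the optical axis (not along the pixel's ray), 0 where there is no reading.
- camera_model(name): a dict with "fx", "fy", "cx", "cy" (pixels), "xyz" and "attitude" of the camera in the world. Camera axes: x right, y down, z forward; pixel columns grow to the right and rows downward; lengths in m; the calibration is good to about 2 mm. A picture is of the moment at which its call begins: read the wrist's pose just before it. camera_model takes no time and is no camera call; for the wrist camera it gives the pose at the moment of the call.
- env.sign_off(): hands the job in, once; it reports no verdict.
Trained networks look in the newest picture that a camera, given by its name, has taken for a name from the list of things; names that differ only in an ending like _2 or _b are one class to them, and where a whole thing is asked for, a point or a joint stands for the part that bears it (a point fixed in the world has none). Each returns a list of dicts, best first, with "p" (0 to 1); they miss things now and then, are a little off and sometimes report something else, mostly with a low value. They report only what shows in the picture. A call takes as long as a camera call.
- regions_of(camera, thing): "pixels" (400x640 bool, what is visible of it) and "pixel" ([column, row] in pixels, amid what is visible of it).
The state is a dict: "time_s": time; "qpos": joint angles; "joint_velocities": joint speeds; "effort": joint torques, N m; "tool_pos": TCP position; "tool_rot": TCP orientation; "force": force on the tool from outside, world axes, zero at the start; "wrist_torque": the same for the moment, N m; "grip_width": finger opening in m.
Only numpy, scipy, OpenCV 4.12 (cv2) and the standard library are available. Lean on these libraries where they do the work, as an engineer would, in place of code of your own. Each camera call takes 0.05 s, during which the arm holds its last target. There are 200 camera calls.

## Working session

There is one attempt and no reset: what is moved stays moved. The work goes in short steps, Python scripts to look and compute and a tool call to move; the robot and the scene stay as the last step left them, time stands still between calls to the robot, and variables do not carry over. Pictures are saved under pics/ and viewed, about 8 in all and at most 12, crops included, and the job is handed in when it is done.

Besides the shell and the picture viewer there is one more tool, called after "Emit:" as name(argument=value, ...), one argument or row to a line, values as JSON. step_arm: Moves the arm, as the interface text tells. Its arguments: {"type":"object","properties":{"deltas":{"type":"array"},"newtons":{"type":"number"}},"required":["deltas"]}

```bash
mkdir -p pics
cat > h.py <<'E'
import numpy as np, cv2
from cell import monitor, read_camera, camera_model, env, regions_of
from scipy.spatial.transform import Rotation as R
def pose(m):
    a=np.array(m["attitude"],float)
    return (a if a.shape==(3,3) else (R.from_euler('xyz',a,degrees=True) if a.size==3 else R.from_quat(a)).as_matrix()), np.array(m["xyz"])
def cloud(d,m):
    v,u=np.mgrid[0:400,0:640]; A,t=pose(m)
    P=np.stack([(u-m["cx"])/m["fx"]*d,(v-m["cy"])/m["fy"]*d,d],-1)
    P=P@A.T+t; P[d<=0]=np.nan
    return P
def save(n,im): cv2.imwrite(f"pics/{n}.png",im[...,::-1])
E
python3 - <<'E'
from h import *
o=monitor.get_obs(); print({k:np.round(o[k],3) for k in("time_s","tool_pos","tool_rot","force","grip_width")})
for c in("top","scene"):
    m=camera_model(c); print(c,m)
    im,d=read_camera(c); P=cloud(d,m); save(c+"0",im); np.savez(c+"0",P=P,im=im)
    for t in("jack","jack_post_top","jack_saddle","handle_paddle","chest_base","lift_shoe","screw_jar","offcut","glue","mallet","loose_drawer","brush","wax_tin"):
        for r in regions_of(c,t)[:2]:
            q=P[r["pixels"]]; q=q[~np.isnan(q[:,0])]
            if len(q): print(t,round(r["p"],2),np.round(r["pixel"]),len(q),"med",np.round(np.median(q,0),3),"lo",np.round(np.percentile(q,3,0),3),"hi",np.round(np.percentile(q,97,0),3))
E
```

```text
{'time_s': np.float64(0.0), 'tool_pos': array([ 0.232, -0.607,  0.24 ]), 'tool_rot': array([-176.684,   89.891,  114.218]), 'force': array([-0.418,  0.006, -0.12 ]), 'grip_width': np.float64(0.087)}
top {'fx': 363.88500382963804, 'fy': 363.88500382963804, 'cx': 325.6221904291807, 'cy': 198.927818839143, 'xyz': array([ 0.3756683 , -0.11633824,  1.12376387]), 'attitude': array([-172.18071502,    0.53717029,  -88.94599517])}
jack 0.86 [382. 225.] 1975 med [ 0.448 -0.274  0.011] lo [ 0.358 -0.347  0.001] hi [ 0.552 -0.197  0.112]
jack_post_top 0.75 [380. 226.] 1929 med [ 0.45  -0.273  0.012] lo [ 0.361 -0.344  0.002] hi [ 0.553 -0.2    0.112]
jack_post_top 0.31 [440. 160.] 1122 med [ 0.665 -0.47   0.011] lo [ 0.61  -0.506  0.001] hi [ 0.711 -0.421  0.052]
jack_saddle 0.48 [368. 202.] 266 med [ 0.509 -0.235  0.034] lo [ 0.477 -0.261  0.013] hi [ 0.538 -0.21   0.043]
handle_paddle 0.74 [410. 252.] 253 med [ 0.377 -0.332  0.106] lo [ 0.357 -0.371  0.002] hi [ 0.399 -0.311  0.116]
chest_base 0.8 [187. 178.] 13035 med [0.559 0.254 0.182] lo [0.392 0.154 0.065] hi [0.746 0.371 0.185]
lift_shoe
[... 3121 characters left out ...]
.499 -0.62   0.022] lo [ 0.306 -0.65   0.   ] hi [ 0.553 -0.576  0.027]
loose_drawer 0.92 [224. 274.] 1152 med [ 0.652 -0.465  0.02 ] lo [ 0.612 -0.508  0.001] hi [ 0.715 -0.426  0.05 ]
loose_drawer 0.31 [349. 174.] 164 med [0.416 0.069 0.026] lo [0.389 0.049 0.004] hi [0.427 0.093 0.033]
brush 0.71 [426. 168.] 8784 med [0.63  0.223 0.178] lo [0.406 0.146 0.038] hi [0.754 0.368 0.184]
brush 0.6 [248. 180.] 407 med [ 0.282 -0.265  0.015] lo [ 0.256 -0.39  -0.002] hi [ 0.373 -0.2    0.089]
wax_tin 0.63 [197. 199.] 377 med [ 0.323 -0.462  0.031] lo [ 0.28  -0.492  0.003] hi [ 0.342 -0.43   0.038]
wax_tin 0.53 [426. 169.] 8674 med [0.63  0.223 0.178] lo [0.407 0.148 0.041] hi [0.754 0.366 0.184]
```

Run:
```python
from h import *
z=np.load("top0.npz"); P,im=z["P"],z["im"]
save("top_crop",cv2.resize(im[60:330,120:540],(800,514),interpolation=cv2.INTER_CUBIC))
np.set_printoptions(suppress=True,precision=4)
def sel(b,zr):
    with np.errstate(invalid='ignore'):
        return (P[...,0]>b[0])&(P[...,0]<b[1])&(P[...,1]>b[2])&(P[...,1]<b[3])&(P[...,2]>zr[0])&(P[...,2]<zr[1])
# jack base plate
jb=(0.33,0.58,-0.38,-0.17)
for n,zr in(("plate",(.004,.013)),("saddle/arm",(.03,.046)),("posttop",(.088,.0985))):
    q=P[sel(jb,zr)]; r=cv2.minAreaRect(q[:,:2].astype(np.float32)*1000); print(n,len(q),q.mean(0),r)
q=P[sel((0.35,0.41,-0.37,-0.30),(.09,.13))];print("paddle",len(q),q.mean(0))
# chest top
q=P[sel((0.3,0.85,0.12,0.45),(.17,.195))]; r=cv2.minAreaRect(q[:,:2].astype(np.float32)*1000); print("chest",len(q),q.mean(0),r,cv2.boxPoints(r))
# shoe things in front
q=P[sel((0.48,0.60,0.09,0.19),(.05,.1))]
for lo,hi in((.055,.07),(.07,.078),(.078,.095)):
    s=q[(q[:,2]>lo)&(q[:,2]<hi)]; print(lo,len(s),s.mean(0) if len(s) else"",s.min(0) if len(s) else"",s.max(0) if len(s) else "")
```

```text
plate 1159 [ 0.4574 -0.2685  0.0079] ((455.2554931640625, -275.056884765625), (207.80322265625, 249.55078125), 89.58898162841797)
saddle/arm 239 [ 0.5067 -0.2368  0.036 ] ((488.69671630859375, -249.88458251953125), (129.38876342773438, 32.59440612792969), 34.06010437011719)
posttop 220 [ 0.4434 -0.2833  0.0951] ((426.3990783691406, -297.7435607910156), (129.40493774414062, 39.712196350097656), 35.152767181396484)
paddle 263 [ 0.379  -0.3305  0.105 ]
chest 11238 [0.5658 0.2703 0.1822] ((570.7110595703125, 272.1936340332031), (379.10211181640625, 213.8488006591797), 0.8586221933364868) [[379.579  376.2656]
 [382.7836 162.4408]
 [761.8431 168.1217]
 [758.6385 381.9465]]
0.055 284 [0.5372 0.146  0.0644] [0.5129 0.1194 0.0558] [0.5619 0.176  0.0693]
0.07 41 [0.5354 0.1535 0.075 ] [0.4822 0.1191 0.0702] [0.5945 0.1756 0.0778]
0.078 63 [0.5388 0.1678 0.0866] [0.4802 0.137  0.078 ] [0.5996 0.1762 0.095 ]
```

View pics/top_crop.png

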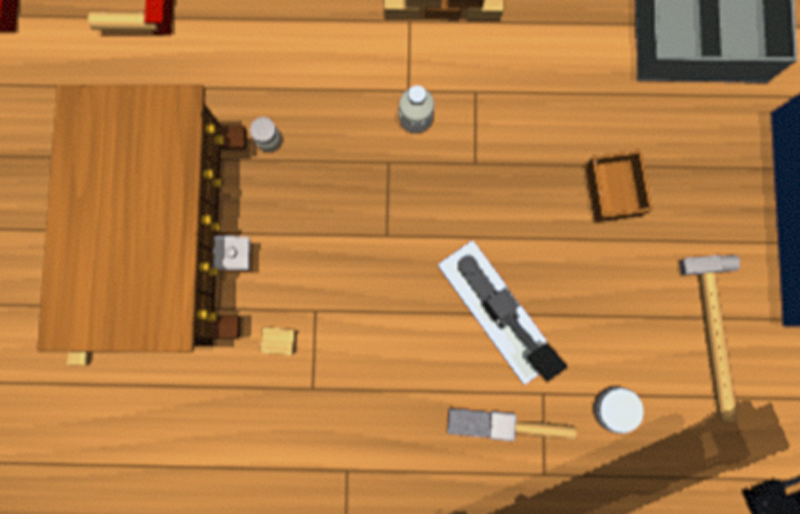

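View pics/scene0.png

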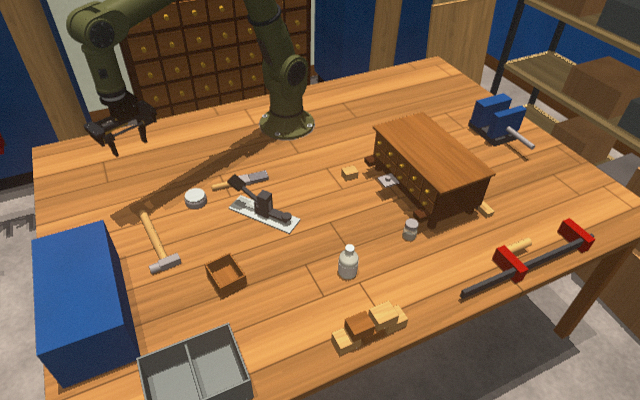

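The top view shows the jack lying at about 35° (saddle up-left at crop (468,265), paddle at (545,360)). The bolt-marked shoe is at crop (231,252) on the chest's −y front. The jar, offcut and glue are clear of the path. Next I'll refine the positions and work out the moves.

```bash
cat >> h.py <<'E'
np.set_printoptions(suppress=True,precision=4)
def tool():
    o=monitor.get_obs(); return np.array(o["tool_pos"]),R.from_euler('xyz',o["tool_rot"],degrees=True).as_matrix()
def go(target,jaw=None):
    """deltas (tool axes) to world target; jaw = wanted world yaw (deg) of tool z, mod 180"""
    p,M=tool(); d=M.T@(np.array(target)-p); a=0
    if jaw is not None:
        v=M.T@np.array([np.cos(np.radians(jaw)),np.sin(np.radians(jaw)),0]); a=np.degrees(np.arctan2(-v[1],v[2])); a=(a+90)%180-90
    return d,a
E
python3 - <<'E'
from h import *
for c in("top","scene"):
    z=np.load(c+"0.npz"); P,im=z["P"],z["im"]; hsv=cv2.cvtColor(im,cv2.COLOR_RGB2HSV)
    inb=lambda x,y,r:np.hypot(P[...,0]-x,P[...,1]-y)<r
    with np.errstate(invalid='ignore'):
        q=P[inb(.447,-.277,.04)&(P[...,2]>.085)&(P[...,2]<.105)]; r=cv2.minAreaRect(q[:,:2].astype(np.float32)*1000); print(c,"post",len(q),q.mean(0),r)
        m=inb(.45,-.275,.16)&(hsv[...,1]<60)&(hsv[...,2]>130)&(P[...,2]>.0)&(P[...,2]<.02)
        q=P[m]; r=cv2.minAreaRect(q[:,:2].astype(np.float32)*1000); print("plate",len(q),r, np.median(q[:,2]))
        m=inb(.51,-.235,.04)&(P[...,2]>.03)&(P[...,2]<.048); q=P[m]; print("saddle+arm",q.mean(0),cv2.minAreaRect(q[:,:2].astype(np.float32)*1000))
        m=inb(.538,.147,.035)&(P[...,2]>.068)&(P[...,2]<.085)&(P[...,1]<.162); q=P[m]; print("bolt",len(q),q.mean(0),q.min(0),q.max(0))
        m=inb(.538,.147,.045)&(P[...,2]>.054)&(P[...,2]<.07)&(hsv[...,1]<60); q=P[m]; print("shoe",len(q),q.mean(0),np.percentile(q,2,0),np.percentile(q,98,0),cv2.minAreaRect(q[:,:2].astype(np.float32)*1000))
        m=(P[...,2]>.17)&(P[...,2]<.195)&(P[...,0]>.42)&(P[...,0]<.72)&(P[...,1]>.1)&(P[...,1]<.42); q=P[m]
        e=[];
        for x in np.arange(.43,.72,.01):
            s=q[abs(q[:,0]-x)<.005]
            e.append((x,s[:,1].min(),s[:,1].max()))
        e=np.array(e);print("chest front edge",np.polyfit(e[:,0],e[:,1],1),"y at .538",np.median(e[:,1]),np.median(e[:,2]))
p,M=tool(); print(p); print(M)
print(go([.447,-.277,.15],124.5))
E
```

```text
top post 163 [ 0.4633 -0.2688  0.0953] ((463.81402587890625, -269.2893371582031), (35.55990219116211, 36.35791015625), 36.02316665649414)
plate 992 ((432.6129150390625, -272.198486328125), (283.58721923828125, 143.37060546875), 12.043560028076172) 0.008603988582443267
saddle+arm [ 0.5099 -0.2355  0.0359] ((510.5140075683594, -235.3438720703125), (76.93109893798828, 29.96010398864746), 37.24150466918945)
bolt 39 [0.5383 0.1445 0.0743] [0.5244 0.1191 0.068 ] [0.5605 0.1605 0.0797]
shoe 278 [0.5367 0.1463 0.0644] [0.5135 0.1203 0.0602] [0.5613 0.1733 0.0681] ((537.4153442382812, 147.618408203125), (48.83423614501953, 56.44681930541992), 0.46762099862098694)
chest front edge [0.0146 0.1578] y at .538 0.16612416369113572 0.3769692210091078
scene post 113 [ 0.4669 -0.272   0.0926] ((466.2804870605469, -272.0859375), (38.76336669921875, 42.682350158691406), 36.5612907409668)
plate 581 ((423.9852294921875, -241.80352783203125), (254.960693359375, 167.25990295410156), 35.58745574951172) 0.006841564236244269
saddle+arm [ 0.5144 -0.2363  0.0353] ((511.290283203125, -237.31297302246094), (78.60243225097656, 30.989286422729492), 38.436607360839844)
bolt 25 [0.5384 0.1424 0.0725] [0.5212 0.1274 0.0682] [0.5471 0.1543 0.0769]
shoe 152 [0.5408 0.1458 0.0629] [0.5125 0.1182 0.0569] [0.5647 0.1737 0.0683] ((536.026611328125, 147.40518188476562), (59.09961700439453, 61.74095916748047), 2.506678581237793)
chest front edge [0.0164 0.154 ] y at .538 0.16349336486471788 0.37581769457584113
[ 0.2318 -0.6073  0.2416]
[[-0.      0.9342  0.3567]
 [-0.0001  0.3567 -0.9342]
 [-1.     -0.0001  0.0001]]
(array([ 0.0915,  0.3188, -0.2318]), np.float64(-13.599456193529932))
```

Run:
```python
from h import *
print(go([.4645,-.270,.20],126.5))
```

```text
(array([ 0.0415,  0.3377, -0.2321]), np.float64(-15.59945618777246))
```

Emit:
step_arm(
  deltas=[
    [1,0,0.048,-0.033,-2],
    [1,0,0.096,-0.066,-5],
    [1,0,0.145,-0.1,-8],
    [1,0,0.193,-0.133,-10],
    [1,0,0.241,-0.166,-12],
    [1,0.02,0.29,-0.2,-14],
    [1,0.041,0.338,-0.232,-15.6],
    [1,0.041,0.338,-0.232,-15.6],
    [1,0.041,0.338,-0.232,-15.6],
    [1,0.041,0.338,-0.232,-15.6],
  ],
  newtons=40,
)

```text
time_s: 2.65
tool_pos: [0.4642, -0.2718, 0.2011]
tool_rot: [-14.3, 89.9, -67.9]
force: [0.8, -0.9, -0.6]
grip_width: 0.0866
```

Run:
```python
from h import *
m=camera_model("wrist"); im,d=read_camera("wrist"); P=cloud(d,m); save("w1",im); np.savez("w1",P=P,im=im)
print(monitor.get_obs()["time_s"],tool()[0],m["xyz"])
inb=lambda x,y,r:np.hypot(P[...,0]-x,P[...,1]-y)<r
q=P[inb(.4645,-.27,.04)&(P[...,2]>.088)&(P[...,2]<.102)]; print("post",len(q),q.mean(0),cv2.minAreaRect(q[:,:2].astype(np.float32)*1000))
for t in("jack_saddle","jack","handle_paddle"):
    for r in regions_of("wrist",t)[:1]:
        q=P[r["pixels"]];q=q[~np.isnan(q[:,0])];print(t,r["p"],r["pixel"],np.median(q,0),cv2.minAreaRect(q[:,:2].astype(np.float32)*1000))
print(go([.4645,-.270,.082],126.5))
```

```text
2.7 [ 0.4642 -0.2718  0.201 ] [ 0.5172 -0.2333  0.3436]
post 2409 [ 0.4634 -0.27    0.0942] ((462.7802734375, -270.5166931152344), (35.698387145996094, 36.06809997558594), 36.27077102661133)
jack_saddle 0.69 [312.9, 123.1] [ 0.5095 -0.2366  0.032 ] ((508.2239990234375, -237.34742736816406), (75.93936157226562, 32.35888671875), 38.02386474609375)
jack 0.82 [309.6, 165.4] [ 0.4801 -0.2582  0.0088] ((446.4698486328125, -283.22125244140625), (259.42218017578125, 70.96463775634766), 36.25830078125)
handle_paddle 0.58 [310.7, 314.1] [ 0.3929 -0.3218  0.0942] ((372.5550842285156, -319.80908203125), (32.42694091796875, 71.38259887695312), 82.2491226196289)
(array([ 0.1189,  0.0006, -0.0009]), np.float64(-0.11267951656600417))
```

View pics/w1.png

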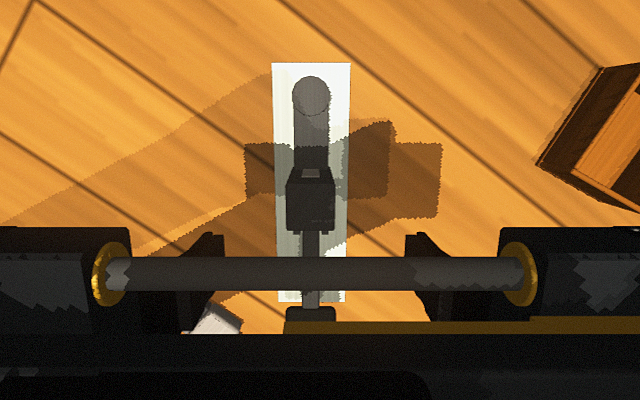

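The wrist view shows the gripper squarely over the jack, post top at (310,200) and saddle at (311,95). It needs only a 2 mm sideways correction, so I'll descend and grip.

Emit:
step_arm(
  deltas=[
    [1,0.03,0,-0.002,-0.2],
    [1,0.06,0,-0.002,-0.2],
    [1,0.09,0,-0.002,-0.2],
    [1,0.119,0,-0.002,-0.2],
    [1,0.119,0,-0.002,-0.2],
    [-0.6,0.119,0,-0.002,-0.2],
    [-0.6,0.119,0,-0.002,-0.2],
    [-0.6,0.119,0,-0.002,-0.2],
    [-0.6,0.119,0,-0.002,-0.2],
    [-0.6,0.119,0,-0.002,-0.2],
  ],
  newtons=40,
)

```text
time_s: 4.1
tool_pos: [0.4637, -0.2684, 0.0817]
tool_rot: [1.8, 90.0, -51.5]
force: [0.3, 0.1, 0.4]
grip_width: 0.045
```

Run:
```python
from h import *
o=monitor.get_obs(); print(o["qpos"],o["grip_width"],o["tool_pos"])
# jack post target 80 mm before shoe (.538,.144), jack yaw 90 -> jaw 180
print(go([.538,.0,.107],180), go([.538,.064,.087],180))
```

```text
[ 46.3401  13.8543 -21.2919 109.1231   5.8911  58.0546 -30.8086] 0.044997110603782545 [ 0.4637 -0.2684  0.0817]
(array([-0.0253,  0.2199, -0.1708]), np.float64(-53.29938699044396)) (array([-0.0053,  0.2582, -0.2221]), np.float64(-53.29938699044396))
```

Emit:
step_arm(
  deltas=[
    [-0.6,0,0,0,0],
    [-0.6,0,0,0,0],
    [-0.6,0,0,0,0],
  ],
  newtons=40,
)

```text
time_s: 4.47
tool_pos: [0.4638, -0.2685, 0.0815]
tool_rot: [3.9, 90.0, -49.4]
force: [1.4, -0.8, -0.6]
grip_width: 0.0357
```

Emit:
step_arm(
  deltas=[
    [-0.6,-0.015,0,0,0],
    [-0.6,-0.03,0,0,0],
    [-0.6,-0.03,0.025,-0.02,-6],
    [-0.6,-0.03,0.055,-0.04,-13],
    [-0.6,-0.03,0.085,-0.06,-20],
    [-0.6,-0.03,0.115,-0.08,-27],
    [-0.6,-0.03,0.145,-0.105,-34],
    [-0.6,-0.03,0.17,-0.125,-41],
    [-0.6,-0.03,0.19,-0.14,-48],
    [-0.6,-0.03,0.207,-0.155,-53.3],
    [-0.6,-0.03,0.207,-0.155,-53.3],
    [-0.6,-0.03,0.207,-0.155,-53.3],
  ],
)

```text
time_s: 5.98
tool_pos: [0.5367, -0.0213, 0.1118]
tool_rot: [-107.5, 89.9, -107.5]
force: [0.6, -0.5, -6.3]
grip_width: 0.0358
```

Run:
```python
from h import *
o=monitor.get_obs(); print(o["time_s"],o["qpos"],o["grip_width"],o["tool_pos"],tool()[1])
m=camera_model("wrist"); im,d=read_camera("wrist"); P=cloud(d,m); save("w2",im); np.savez("w2",P=P,im=im)
p=tool()[0]; print(p)
hsv=cv2.cvtColor(im,cv2.COLOR_RGB2HSV)
for t in("jack_saddle","lift_shoe","jack"):
    for r in regions_of("wrist",t)[:2]:
        q=P[r["pixels"]];q=q[~np.isnan(q[:,0])];print(t,r["p"],r["pixel"],np.median(q,0),np.percentile(q,2,0),np.percentile(q,98,0),cv2.minAreaRect(q[:,:2].astype(np.float32)*1000))
```

```text
5.975 [ 32.5516  14.0563 -37.031  106.953    9.6021  62.1058  -8.2483] 0.03576457909263537 [ 0.5367 -0.0213  0.1118] [[-0.0004  0.0013  1.    ]
 [-0.0012  1.     -0.0013]
 [-1.     -0.0012 -0.0004]]
[ 0.5368 -0.0217  0.1117]
jack_saddle 0.79 [315.5, 131.0] [0.5374 0.035  0.0621] [ 0.5227 -0.0039  0.0601] [0.5517 0.0684 0.0706] ((537.2064208984375, 34.72405242919922), (35.26399230957031, 82.7881088256836), 1.4887917041778564)
jack 0.7 [315.4, 150.8] [0.5371 0.022  0.061 ] [ 0.5042 -0.0362  0.0364] [0.5704 0.0833 0.1252] ((537.2877807617188, -0.844207763671875), (187.03492736816406, 83.10762786865234), 89.89464569091797)
```

View pics/w2.png

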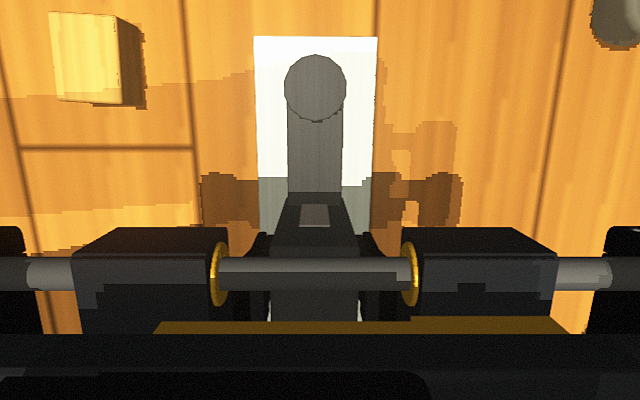

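The wrist view shows the saddle disc centred at (316,88), with the jack straight and level in the grip. I'll locate it in the top camera too, so that saddle and shoe are measured with the same calibration.

Run:
```python
from h import *
z=np.load("w2.npz"); P=z["P"]
q=P[70:106,300:332].reshape(-1,3); print("wrist saddle",np.nanmedian(P[85:92,312:320].reshape(-1,3),0), np.nanstd(q[:,2]))
# tilt of plate in grip: left/right front corners, arm top slope
for r,c in((50,265),(50,366),(170,265),(170,366),(75,316),(180,316)): print((r,c),np.nanmedian(P[r-2:r+3,c-2:c+3].reshape(-1,3),0))
for c in("top","scene"):
    m=camera_model(c); im,d=read_camera(c); P=cloud(d,m); save(c+"2",im); np.savez(c+"2",P=P,im=im)
    for t in("jack_saddle","lift_shoe","jack"):
        for r in regions_of(c,t)[:1]:
            q=P[r["pixels"]];q=q[~np.isnan(q[:,0])];print(c,t,r["p"],r["pixel"],np.median(q,0),np.percentile(q,2,0),np.percentile(q,98,0))
T=cv2.resize(np.load("top2.npz")["im"][150:240,200:350],(600,360),interpolation=cv2.INTER_CUBIC)
S=cv2.resize(np.load("scene2.npz")["im"][140:230,320:470],(600,360),interpolation=cv2.INTER_CUBIC)
save("ts2",cv2.resize(np.vstack([T,S]),(500,600)))
```

```text
wrist saddle [0.5376 0.0557 0.0695] 0.0006963670779115748
(50, 265) [0.5093 0.0781 0.0375]
(50, 366) [0.5663 0.0782 0.0377]
(170, 265) [0.507  0.0099 0.0379]
(170, 366) [0.5687 0.0097 0.0375]
(75, 316) [0.5379 0.0619 0.0694]
(180, 316) [0.5379 0.0082 0.0617]
top jack_saddle 0.5 [337.1, 116.1] [ 0.7684 -0.1364  0.0763] [ 0.7534 -0.1625  0.0156] [ 0.7939 -0.112   0.1124]
top lift_shoe 0.75 [241.0, 192.3] [0.536  0.1452 0.0645] [ 0.5134  0.1201 -0.001 ] [0.5615 0.1726 0.0782]
top jack 0.95 [322.2, 195.7] [ 0.5316 -0.1009  0.0408] [ 0.5039 -0.1467  0.0343] [ 0.57   -0.0524  0.1454]
scene lift_shoe 0.65 [387.0, 180.5] [0.5426 0.1424 0.0626] [0.5142 0.1177 0.0502] [0.564  0.175  0.0755]
scene jack 0.92 [334.4, 200.4] [ 0.5516 -0.0564  0.0395] [ 0.505  -0.148   0.0303] [0.5741 0.0714 0.141 ]
```

View pics/ts2.png

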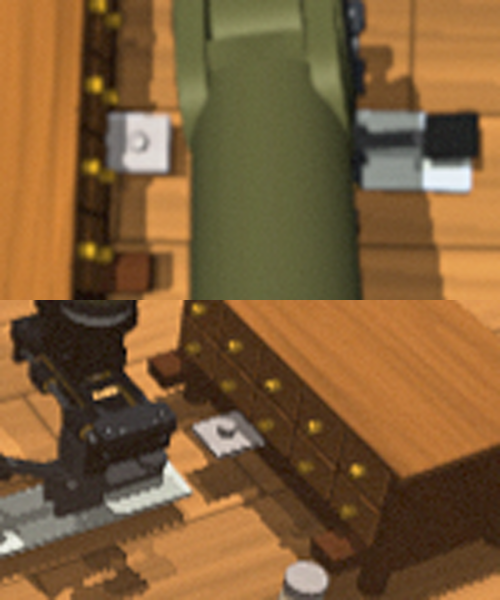

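Run:
```python
from h import *
def ray(c,u,v,z):
    m=camera_model(c);A,t=pose(m);d=A@np.array([(u-m["cx"])/m["fx"],(v-m["cy"])/m["fy"],1]);return t+d*(z-t[2])/d[2]
print("bolt",ray("top",242,192.6,.077),ray("scene",388.4,179.6,.074))
print("shoe edges front/back top",ray("top",200+172/3.333,192.6,.062),ray("top",200+107/3.333,192.6,.065))
print("shoe sides",ray("top",242,150+112/3.333,.065),ray("top",242,150+173/3.333,.065))
print("pulls",ray("top",200+95/3.333,192,.1))
```

```text
bolt [0.5337 0.1404 0.077 ] [0.5487 0.1406 0.074 ]
shoe edges front/back top [0.5364 0.1156 0.062 ] [0.535  0.1726 0.065 ]
shoe sides [0.5624 0.1447 0.065 ] [0.5078 0.1419 0.065 ]
pulls [0.5313 0.1734 0.1   ]
```

Emit:
step_arm(
  deltas=[
    [-0.6,0.012,0,0,0],
    [-0.6,0.0245,0,0,0],
    [-0.6,0.0245,0.02,0,0],
    [-0.6,0.0245,0.04,0,0],
    [-0.6,0.0245,0.06,0,0],
    [-0.6,0.0245,0.08,0,0],
    [-0.6,0.0245,0.086,0,0],
    [-0.6,0.0245,0.086,0,0],
    [-0.6,0.0245,0.086,0,0],
  ],
)

```text
time_s: 7.7
tool_pos: [0.537, 0.0642, 0.0867]
tool_rot: [-121.3, 89.9, -121.4]
force: [1.4, -0.1, -6.6]
grip_width: 0.0358
```

Run:
```python
from h import *
o=monitor.get_obs(); print(o["time_s"],o["grip_width"],o["tool_pos"],o["tool_rot"],o["force"])
m=camera_model("wrist"); im,d=read_camera("wrist"); P=cloud(d,m); save("w3",im); np.savez("w3",P=P,im=im)
for t in("lift_shoe","jack_post_top"):
    for r in regions_of("wrist",t)[:2]:
        q=P[r["pixels"]];q=q[~np.isnan(q[:,0])];print(t,r["p"],r["pixel"],np.median(q,0),np.percentile(q,2,0),np.percentile(q,98,0))
```

```text
7.7 0.03579219716566214 [0.537  0.0642 0.0867] [-121.3322   89.9391 -121.4168] [ 1.4407 -0.1407 -6.5955]
lift_shoe 0.85 [310.8, 68.3] [0.5355 0.1474 0.0635] [0.5116 0.1205 0.0621] [0.5591 0.1722 0.0758]
jack_post_top 0.96 [316.4, 204.4] [0.5387 0.0804 0.0366] [0.5045 0.0482 0.0114] [0.5716 0.1532 0.1003]
```

View pics/w3.png

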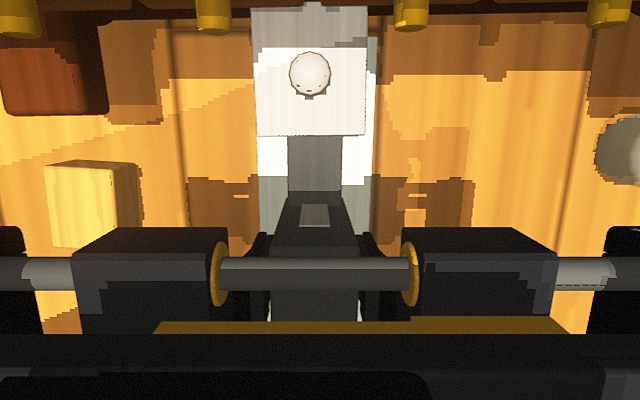

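Run:
```python
from h import *
P=np.load("w3.npz")["P"]
print("bolt",np.nanmedian(P[66:82,303:317].reshape(-1,3),0))
with np.errstate(invalid='ignore'):
    b=P[40:110,280:340].reshape(-1,3); b=b[(b[:,2]>.072)]; print(len(b),b.mean(0),b.min(0),b.max(0))
print("shoe L/R",P[110,256:262],P[110,360:368,0], "front",P[128:138,310,1:])
```

```text
bolt [0.5351 0.1449 0.0755]
1473 [0.5353 0.145  0.075 ] [0.5268 0.1363 0.072 ] [0.5442 0.1539 0.0778]
shoe L/R [[0.511  0.1307 0.063 ]
 [0.5116 0.1307 0.0644]
 [0.5119 0.1307 0.0631]
 [0.5123 0.1307 0.0628]
 [0.5128 0.1307 0.0629]
 [0.5134 0.1307 0.0643]] [0.5578 0.5583 0.5587 0.5592 0.5595 0.5598 0.5605 0.5683] front [[0.1228 0.0645]
 [0.1223 0.0632]
 [0.1219 0.0649]
 [0.1214 0.0625]
 [0.1209 0.0629]
 [0.1206 0.0642]
 [0.1201 0.0636]
 [0.1196 0.0632]
 [0.1175 0.037 ]
 [0.1169 0.0365]]
```

The wrist camera puts the bolt at (0.5353, 0.145) and the saddle at about (0.5378, 0.1414). I'll shift by (−2.5, +3.6) mm, lower, release and rise.

Emit:
step_arm(
  deltas=[
    [-0.6,0,0.0036,-0.0025,0],
    [-0.6,0,0.0036,-0.0025,0],
    [-0.6,0.0025,0.0036,-0.0025,0],
    [-0.6,0.005,0.0036,-0.0025,0],
    [-0.6,0.005,0.0036,-0.0025,0],
    [-0.6,0.005,0.0036,-0.0025,0],
  ],
)

```text
time_s: 8.6
tool_pos: [0.5344, 0.0692, 0.082]
tool_rot: [-152.7, 90.0, -152.7]
force: [0.6, -0.1, -6.9]
grip_width: 0.036
```

Run:
```python
from h import *
o=monitor.get_obs(); print(o["time_s"],o["grip_width"],o["tool_pos"],o["force"])
m=camera_model("wrist"); im,d=read_camera("wrist"); P=cloud(d,m)
b=P[20:110,280:340].reshape(-1,3); b=b[(b[:,2]>.071)]; print("bolt",len(b),b.mean(0))
for r,c in((152,268),(152,362)): print("plate top",np.nanmedian(P[r-3:r+4,c-3:c+4].reshape(-1,3),0))
```

```text
8.6 0.03600130185858094 [0.5344 0.0692 0.082 ] [ 0.6418 -0.1094 -6.8523]
bolt 1553 [0.5353 0.145  0.075 ]
plate top [0.5067 0.1115 0.0079]
plate top [0.5635 0.1115 0.0079]
```

Emit:
step_arm(
  deltas=[
    [-0.6,0.0006,-0.001,0,0],
    [-0.6,0.0014,-0.001,0,0],
    [-0.6,0.0014,-0.001,0,0],
    [-0.6,0.0014,-0.001,0,0],
  ],
)

```text
time_s: 9.15
tool_pos: [0.5346, 0.0685, 0.0816]
tool_rot: [-59.7, 90.0, -59.7]
force: [-4.9, 1.2, 5.6]
grip_width: 0.0356
```

Contact with the bench: the force has gone from −7 to +6 N. Now I'll release and rise.

Emit:
step_arm(
  deltas=[
    [0,0,0,0,0],
    [0.6,0,0,0,0],
    [1,0,0,0,0],
    [1,0,0,0,0],
    [1,0,0,0,0],
    [1,-0.03,0,0,0],
    [1,-0.08,0,0,0],
    [1,-0.12,0,0,0],
    [1,-0.12,0,0,0],
  ],
)

```text
time_s: 10.28
tool_pos: [0.5367, 0.0688, 0.2042]
tool_rot: [-2.2, 89.6, -2.2]
force: [-0.1, -0.1, -0.4]
grip_width: 0.0867
```

Run:
```python
from h import *
o=monitor.get_obs(); print(o["time_s"],o["grip_width"],o["tool_pos"],o["force"],o["qpos"])
m=camera_model("wrist"); im,d=read_camera("wrist"); P=cloud(d,m); save("w4",im); np.savez("w4",P=P,im=im)
with np.errstate(invalid='ignore'):
    b=P[np.hypot(P[...,0]-.5353,P[...,1]-.145)<.014]; b=b[b[:,2]>.071]; print("bolt",len(b),b.mean(0))
    q=P[np.hypot(P[...,0]-.5346,P[...,1]-.0655)<.04]; q=q[(q[:,2]>.088)&(q[:,2]<.102)]; print("post",len(q),q.mean(0),cv2.minAreaRect(q[:,:2].astype(np.float32)*1000))
for r in regions_of("wrist","jack")[:1]:
    q=P[r["pixels"]];q=q[~np.isnan(q[:,0])];q=q[abs(q[:,2]-.008)<.004];print(r["p"],cv2.minAreaRect(q[:,:2].astype(np.float32)*1000))
```

```text
10.275 0.08673692252447966 [0.5367 0.0688 0.2042] [-0.1233 -0.0686 -0.381 ] [ 27.2244   9.2973 -40.8283 100.7552   6.4924  71.904  -15.2117]
bolt 467 [0.5356 0.1449 0.075 ]
post 2325 [0.535  0.0669 0.0943] ((534.87939453125, 66.0418701171875), (35.75098419189453, 35.920291900634766), 89.1482925415039)
0.74 ((535.1273193359375, 58.07215118408203), (234.25181579589844, 70.20927429199219), 89.65884399414062)
```

View pics/w4.png

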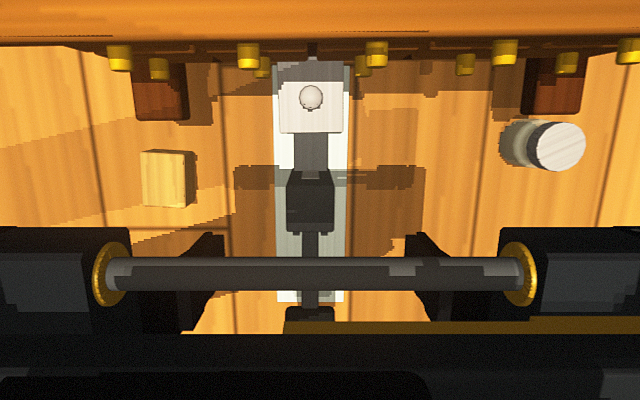

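The jack stands true: saddle about (0.535, 0.146), bolt (0.5356, 0.145), which is roughly 1 mm off centre. Step 1 has had its time with the fingers clear. Next I'll shut the fingers and move over the paddle.

Emit:
step_arm(
  deltas=[
    [-1,0,-0.05,-0.001,0],
    [-1,0,-0.11,-0.0015,0],
    [-1,0,-0.11,-0.0015,0],
    [-1,0,-0.11,-0.0015,0],
    [-1,0,-0.11,-0.0015,0],
    [-1,0.03,-0.11,-0.0015,0],
    [-1,0.06,-0.11,-0.0015,0],
    [-1,0.06,-0.11,-0.0015,0],
    [-1,0.06,-0.11,-0.0015,0],
  ],
  newtons=20,
)

```text
time_s: 11.5
tool_pos: [0.5337, -0.0409, 0.1416]
tool_rot: [2.7, 89.9, 2.8]
force: [0.8, -0.6, 0.8]
grip_width: 0.0055
```

Run:
```python
from h import *
o=monitor.get_obs(); print(o["time_s"],o["grip_width"],o["tool_pos"],o["force"],o["qpos"]); print(tool()[1])
m=camera_model("scene"); im,d=read_camera("scene"); P=cloud(d,m); save("s5",cv2.resize(im[90:250,260:480],(770,560),interpolation=cv2.INTER_CUBIC))
for c in("scene",):
  for r in regions_of(c,"handle_paddle")[:2]:
    q=P[r["pixels"]];q=q[~np.isnan(q[:,0])];print(r["p"],r["pixel"],np.median(q,0))
```

```text
11.5 0.005527663124966427 [ 0.5337 -0.0409  0.1416] [ 0.8365 -0.605   0.7595] [ 34.3432  11.5588 -36.1481 105.6115   7.4836  65.1264  -4.3173]
[[ 0.0012 -0.0015  1.    ]
 [ 0.0001  1.      0.0015]
 [-1.      0.0001  0.0012]]
0.73 [427.4, 168.1] [0.6308 0.2234 0.1781]
0.58 [337.9, 188.1] [ 0.5472 -0.0471  0.1055]
```

View pics/s5.png

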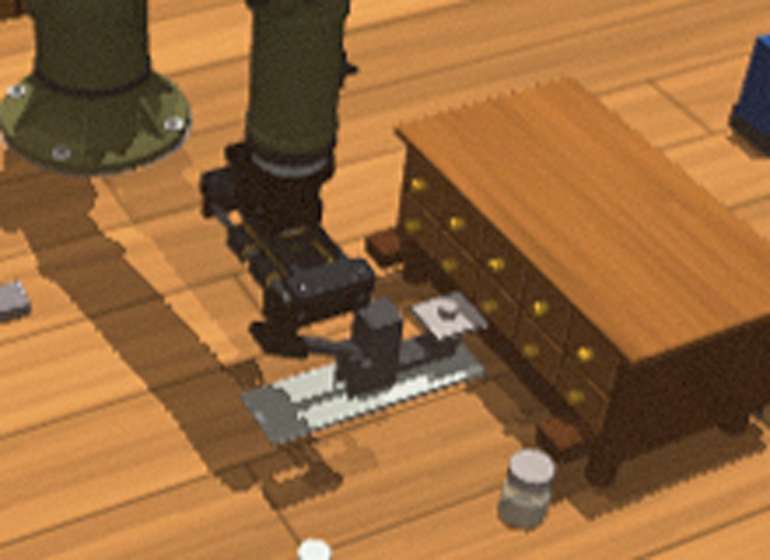

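The scene view shows the shut fingers standing over the paddle at crop (280,335), with the jack saddle under the shoe. First stroke.

Emit:
step_arm(
  deltas=[
    [-1,0.012,0.001,0.001,0],
    [-1,0.022,-0.002,0.001,0],
    [-1,0.03,-0.005,0.001,0],
    [-1,0.038,-0.008,0.001,0],
    [-1,0.046,-0.01,0.001,0],
    [-1,0.053,-0.011,0.001,0],
    [-1,0.059,-0.012,0.001,0],
    [-1,0.062,-0.012,0.001,0],
    [-1,0.062,-0.012,0.001,0],
  ],
)

```text
time_s: 12.72
tool_pos: [0.5346, -0.0544, 0.0795]
tool_rot: [-52.2, 89.9, -52.3]
force: [-2.7, -1.5, 11.1]
grip_width: 0.0011
```

```bash
cat > chk.py <<'E'
from h import *
import sys
o=monitor.get_obs(); print(o["time_s"],o["tool_pos"],o["force"])
for c in("scene","top"):
    m=camera_model(c); im,d=read_camera(c); P=cloud(d,m); P0=np.load(c+"0.npz")["P"]
    with np.errstate(invalid='ignore'):
        k=(P0[...,0]>.45)&(P0[...,0]<.7)&(P0[...,1]>.19)&(P0[...,1]<.35)&(P0[...,2]>.17)&(P0[...,2]<.195)
        k&=(P[...,2]>.17)&(P[...,2]<.23)
    q=P[k]; A=np.c_[q[:,:2],np.ones(len(q))]; s=np.linalg.lstsq(A,q[:,2],rcond=None)[0]
    q0=P0[k]; s0=np.linalg.lstsq(np.c_[q0[:,:2],np.ones(len(q0))],q0[:,2],rcond=None)[0]
    print(c,"chest tilt",-(s[1]-s0[1]),len(q))
    for r in regions_of(c,"lift_shoe")[:1]:
        q=P[r["pixels"]];q=q[~np.isnan(q[:,0])];print("shoe",r["p"],np.median(q,0))
    if c==(sys.argv[2] if len(sys.argv)>2 else ""): save(sys.argv[1],cv2.resize(im[90:250,260:480],(770,560),interpolation=cv2.INTER_CUBIC))
E
python3 chk.py
```

```text
12.725 [ 0.5346 -0.0544  0.0795] [-2.7162 -1.4757 11.0872]
scene chest tilt 0.0791798276021957 2290
shoe 0.58 [0.5431 0.146  0.0814]
top chest tilt 0.07883448913268752 5534
shoe 0.59 [0.5371 0.1491 0.0824]
```

Chest tilt is 0.079 rad at 11 N on the paddle, so it's a full stroke. Now I'll let the handle spring back, following the arc in reverse until the fingers are clear.

Emit:
step_arm(
  deltas=[
    [-1,0.001,0,0,0],
    [-1,0,0,0,0],
    [-1,-0.009,0.001,0,0],
    [-1,-0.018,0.003,0,0],
    [-1,-0.026,0.006,0,0],
    [-1,-0.034,0.009,0,0],
    [-1,-0.042,0.012,0,0],
    [-1,-0.052,0.013,0,0],
    [-1,-0.065,0.013,0,0],
    [-1,-0.065,0.013,0,0],
    [-1,-0.065,0.013,0,0],
    [-1,-0.065,0.013,0,0],
  ],
)

```text
time_s: 14.42
tool_pos: [0.5336, -0.0409, 0.1431]
tool_rot: [177.2, 89.9, 177.1]
force: [-0.5, -0.5, 0.5]
grip_width: 0.0003
```

```bash
python3 chk.py
python3 - <<'E'
from h import *
m=camera_model("wrist"); im,d=read_camera("wrist"); P=cloud(d,m)
for t in("lift_shoe","jack"):
  for r in regions_of("wrist",t)[:1]:
    q=P[r["pixels"]];q=q[~np.isnan(q[:,0])];print(t,r["p"],r["pixel"],np.median(q,0))
with np.errstate(invalid='ignore'):
    q=P[np.hypot(P[...,0]-.535,P[...,1]-.066)<.04]; q=q[(q[:,2]>.088)&(q[:,2]<.102)]; print("post",len(q),q.mean(0),cv2.minAreaRect(q[:,:2].astype(np.float32)*1000))
    b=P[np.hypot(P[...,0]-.5353,P[...,1]-.145)<.014]; b=b[b[:,2]>.071]; print("bolt",len(b),b.mean(0))
m=camera_model("scene"); im,d=read_camera("scene"); P=cloud(d,m)
for r in regions_of("scene","handle_paddle"):
    q=P[r["pixels"]];q=q[~np.isnan(q[:,0])];print("paddle",r["p"],np.median(q,0))
E
```

```text
14.425 [ 0.5336 -0.0409  0.1431] [-0.4569 -0.5316  0.4918]
scene chest tilt 0.003454883546786608 2290
shoe 0.74 [0.5436 0.1447 0.0623]
top chest tilt 0.0010404282150139055 5538
shoe 0.6 [0.5367 0.1458 0.0647]
jack 0.91 [317.7, 108.5] [0.5344 0.0265 0.0607]
post 4839 [0.5348 0.0626 0.0943] ((534.8006591796875, 62.60586166381836), (30.32462501525879, 36.1157341003418), 89.63682556152344)
bolt 0 [nan nan nan]
paddle 0.58 [ 0.796  -0.1477  0.0665]
paddle 0.22 [0.6343 0.2255 0.1777]<stdin>:8: RuntimeWarning: Mean of empty slice.
```

The chest is back down and the jack hasn't moved (rear edge of the post still at y = 0.0475). Second stroke, held down.

Emit:
step_arm(
  deltas=[
    [-1,0.013,0.001,0.001,0],
    [-1,0.023,-0.002,0.001,0],
    [-1,0.031,-0.005,0.001,0],
    [-1,0.039,-0.008,0.001,0],
    [-1,0.047,-0.01,0.001,0],
    [-1,0.054,-0.011,0.001,0],
    [-1,0.06,-0.012,0.001,0],
    [-1,0.064,-0.012,0.001,0],
    [-1,0.0645,-0.012,0.001,0],
    [-1,0.0645,-0.012,0.001,0],
    [-1,0.0645,-0.012,0.001,0],
  ],
)

```text
time_s: 16.25
tool_pos: [0.5352, -0.054, 0.0801]
tool_rot: [-90.1, 89.9, -90.1]
force: [-2.1, -1.7, 11.0]
grip_width: 0.0005
```

```bash
python3 chk.py s6 scene
```

```text
16.25 [ 0.5352 -0.054   0.0801] [-2.1309 -1.6742 10.9587]
scene chest tilt 0.07758376461370878 2289
shoe 0.45 [0.5426 0.1467 0.0797]
top chest tilt 0.07687698979280987 5533
shoe 0.68 [0.5359 0.1506 0.0823]
```

View pics/s6.png

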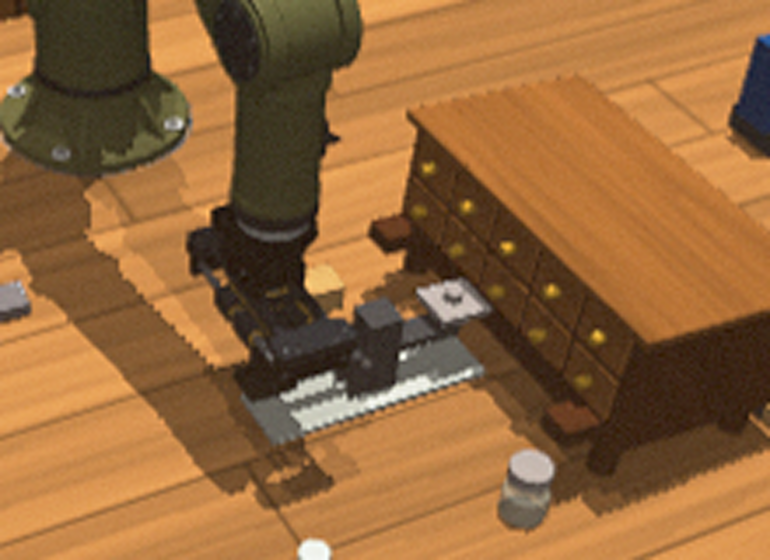

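Emit:
step_arm(
  deltas=[
    [-1,0.001,0,0,0],
    [-1,0.002,0,0,0],
    [-1,0.002,0,0,0],
    [-1,0.002,0,0,0],
  ],
)

```text
time_s: 16.95
tool_pos: [0.5352, -0.0541, 0.0783]
tool_rot: [-90.1, 89.9, -90.1]
force: [-4.2, -1.7, 11.9]
grip_width: 0.0011
```

```bash
python3 chk.py && python3 -c "
from cell import env; print(env.sign_off())"
```

```text
16.95 [ 0.5352 -0.0541  0.0783] [-4.2329 -1.6653 11.859 ]
scene chest tilt 0.08096881980759205 2291
shoe 0.63 [0.5422 0.1461 0.0811]
top chest tilt 0.08239568878249055 5535
shoe 0.67 [0.5371 0.1491 0.083 ]
the job is handed in; nothing more can be done
None
```

I set the jack under the bolt-marked shoe, let go of it, and pumped it twice. I handed the job in at about 17 s with the fingers still holding the handle down; sign-off gave no verdict.

- **Placement:** after release the wrist camera put the saddle about 1 mm from the shoe's bolt, with the chest still standing on its feet.
- **First stroke:** the chest tilted to about 0.079 rad with 11 N on the tool.
- **Return:** the chest came back down, with tilt readings of 0.001 to 0.003 rad. The post's rear edge was where it had been, so the jack had not shifted. I never saw the raised paddle in a camera at this point (the detector gave only false hits). That the handle came fully up is inferred from the chest being down and the fingertips rising well clear.
- **Second stroke, held:** the chest read 0.081 and 0.082 rad in the two cameras, with about 12 N on the tool. In the last picture, taken just before a final 2 mm press, the jack stood flat and the gripper was clear of the chest.

The scene camera placed the bolt/shoe 5 to 13 mm further along world x than the top and wrist cameras did. I trusted the wrist view, which was closest and showed saddle and bolt in the same calibration. The bystanders I could see near the work looked undisturbed, but I did not measure their positions again.

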